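Set and lock the length stop of a roll cutter

ROBOT

A 7-joint arm with a two-finger parallel gripper is mounted at the origin on the work surface. World frame = base frame: x ahead of the robot, y to its left, z up, the work surface at z = 0. Lengths are in mm, angles in rad, forces in N, time in s.
With the tool pointing down it reaches from about 425 to 875 mm from the base axis. Payload 4.7 kg.
Tool frame: the origin (TCP) lies at the very end of the fingers, on their centre line; the grasp point (between the pads) lies 19 mm behind it; z points along the fingers, y is the line along which they close (so a half turn about z gives the same grasp; the last joint's range is limited). The gripper opens to 87 mm and grips with 3 to 60 N. Pads are 19 mm wide; open, the fingers measure 117 mm over their backs; the gripper's body (75 mm by 190 mm) begins 51 mm behind the grasp point.
Start: joints at [-1.172, 0.321, -0.07, 1.45, 0.023, 1.371, -0.057], TCP at [244.021, 602.478, 222.587] pointing down, gripper open.
Joint ranges: [-2.86, 2.86], [-0.3, 2.09], [-1.38, 1.24], [0.06, 2.45], [-1.56, 4.7], [0.09, 2.05], [-2.69, 2.69]. Speed limits (rad/s): [2.57, 2.57, 3.14, 3.14, 3.14, 3.14, 3.14].

INTERFACE

Orientations are given as a unit quaternion [w, x, y, z].
In Python, from workcell import manip gives the robot as it stands.
- The arm moves only by the shell command python3 -m creep 'ROWS' [OPENING]. ROWS is JSON, a list of rows, each a list of 2 entries, a list of its own where there are three numbers: the shift along the tool's x, y, z in cm, then the turn, a rotation vector about the tool's x, y, z in rad. In form: [[[x, y, z], [ax, ay, az]], ...]. A call has 1 to 5 rows; each row is the pose to reach, as a shift and turn from the pose commanded when the call began, along the tool's axes at that moment; what a row does not reach only later rows make up. A row lasts 1/8 s, in which the tool goes at most 62.5 mm and 10.7 degrees, less where a joint would pass 70% of its speed; a pose out of reach is approached as far as the arm can. A call with a gripper value outside its range is refused whole. OPENING is the gripper's target within -1 to 1 (shut at 1, half-way at 0, fully open at -1), set as the call begins (- or left out, the last holds). The fingers move at their own pace and stop on an object; the grip force is fixed at half the most. Time passes only in rows, so rows that repeat a pose let the fingers close. It gives the time, the measured TCP pose, the force, the opening and the grip force at its end, in the units of the state.
- manip.observe(): the state, without advancing time (a new reading comes with each control period).
- manip.capture(name): name is "scene" or "top" or "wrist"; returns the picture (400x640x3 uint8, blue, green, red); there is no depth.
- manip.camera_info(name): a dict with "K" (3x3 intrinsics, pixels), "rvec" (rotation vector, rad) and "tvec" (3), from world to camera coordinates, as OpenCV has them. Camera axes: x right, y down, z forward; pixel columns grow to the right and rows downward; lengths in mm; the calibration is good to about 2 mm. A picture is of the moment at which its call begins: read the wrist's pose just before it. camera_info takes no time and is no camera call; for the wrist camera it gives the pose at the moment of the call.
- manip.hand_in(): hands the job in; it is judged then, once.
The state is a dict: "time": time; "joints": joint angles; "dq": joint speeds; "effort": joint torques, N m; "position": TCP position; "orientation": TCP orientation; "wrist_force": force on the tool from outside, world axes, zero at the start; "ft_torque": the same for the moment, N m; "width": finger opening in mm; "grip_force": force on a finger pad.
Only numpy, scipy, OpenCV 4.12 (cv2) and the standard library are available. Lean on these libraries where they do the work, as an engineer would, in place of code of your own. Each camera call takes 0.05 s, during which the arm holds its last target. There are 200 camera calls.

TASK

On the kitchen's roll cutter, first push the sliding length stop fully home, until its upright plate meets the end of the steel fence. Then spin the loose wing nut clockwise (seen from above) by repeated fingertip strokes against the side of its wings, never gripping or pinching the nut, until it is screwed fully down on the strap and turns no further. Leave the shaker, the cup and the spoon where they are.

Things in the scene. Friction and masses are not known exactly. Their poses are not given: they have to be found in the camera images.
- cutter: Roll cutter, a fixed white board 270 x 400 mm (x -60 to 210, y -210 to 190 mm) on rubber feet, top at z = 40 mm; placed anew each time, yaw within 0.35 rad. Origin: on the work surface below the nut's axis; z up, x away from the robot, y left. The stud (14 mm thick) ends at z = 98 mm. A steel knife guide, top z = 100 mm, stands at x 63 to 193, y -189 to -167 mm.
- fence_end (a point): Top of the left end of the steel fence, at cutter x = 54, y = 85, z = 75 mm; axes as the cutter's. The fence is an upright fixed plate 12 mm thick on the board, behind the nut, running along y from y = -160 to 85 mm, near face at x = 48 mm. Because of it the nut is open to finger strokes on its near (-x) side.
- stop (a joint): Slide of the length stop, m: 0 = pulled out 50 mm to the left, 0.05 = fully home, plate meeting the end of the fence (a hard end stop). Grows as the stop moves along the cutter's -y. Starts at 0 to 0.02, slides with about 3 N of friction, stays where it is left.
- stop_push (a point): On the outer (left, +y) face of the stop's upright aluminium plate at cutter x = 0, z = 70 mm, moving with the stop; axes as the cutter's. At slide value s it is at cutter y = 143 mm - s; home 93 mm. The plate is 8 mm thick, from x = -25 to 165 mm, top z = 95 mm. It carries a flat slotted strap 44 mm wide, top z = 48 mm, that runs along y under the nut.
- nut (a joint): Turn of the wing nut, rad, growing clockwise seen from above: 3 pi = 9.425 is screwed fully down on the strap (a hard end stop). Starts at 0 to 3.5, so 0.94 to 1.5 turns are needed. Friction 0.04 N m (about 1.5 N at a wing); stays where it is left. It sinks 4 mm per turn, 6 mm at most. At value q the wings lie along the line 135 degrees - q from the cutter's x towards its y.
- nut_axis (a point): Centre of the underside of the brass wing nut, turning and sinking with it; z = 54 mm at value 0, 48 mm fully down. Its x runs along the two opposite wings: upright rounded ears 8 mm thick reaching 42 mm from the axis (84 mm over both), from 8 to 32 mm above this point. Hub 24 mm across, up to 25 mm; flange 34 mm across, 4 mm thick.
- shaker: Spice shaker, a clear jar 52 mm across and 95 mm tall with a white cap, standing on the work surface near the cutter's right front. Origin: centre of its underside. Not to be moved.
- cup: Small steel cup, 72 mm across the rim and 55 mm tall, standing on the board beyond the fence. Origin: centre of its underside. Not to be moved.
- spoon: Spoon 240 mm long with a wooden handle, lying on the work surface right of the cutter, roughly along the cutter's x. Origin: its underside, near the middle. Not to be moved.

How it is judged:
By the outcome, as a careful person would: the job done as asked, in the order asked, and still so for the second after the job is handed in, with the robot touching nothing.
It also fails if it takes over 64 s, if anything falls off the work surface, if the arm or the gripper's body presses on something with over 40 N, if the wrist force passes 120 N, or if a joint passes its speed limit or range.

## Working session

There is one attempt and no reset: what is moved stays moved. The work goes in short steps, Python scripts to look and compute and a shell command to move; the robot and the scene stay as the last step left them, time stands still between calls to the robot, and variables do not carry over. Pictures are saved under pics/ and viewed, at most 13 in all, crops included, and the job is handed in when it is done.

```bash
mkdir -p pics; python3 - <<'E'
from workcell import manip
import cv2
s=manip.observe();print({k:s[k] for k in("time","position","orientation","width")})
for n in("scene","top"):
    cv2.imwrite(f"pics/{n}0.png",manip.capture(n)); c=manip.camera_info(n);print(n,c)
E
```

```text
{'time': 0.0, 'position': array([243.84782746, 601.93277368, 221.47566897]), 'orientation': array([-1.23391737e-04,  1.91214586e-01,  9.81547800e-01, -9.39410045e-04]), 'width': 87.33952207928876}
scene {'K': array([[497.7722416 ,   0.        , 319.65068402],
       [  0.        , 497.7722416 , 205.67626521],
       [  0.        ,   0.        ,   1.        ]]), 'rvec': array([ 2.02674306,  1.26619466, -0.57668925]), 'tvec': array([-222.03223117, -285.63267554, 1493.43426052])}
top {'K': array([[443.6057485 ,   0.        , 326.37063201],
       [  0.        , 443.6057485 , 199.96436631],
       [  0.        ,   0.        ,   1.        ]]), 'rvec': array([ 2.1240574 , -2.16051864,  0.17158664]), 'tvec': array([-44.29660864, 585.0662    , 884.99017672])}
```

View pics/top0.png

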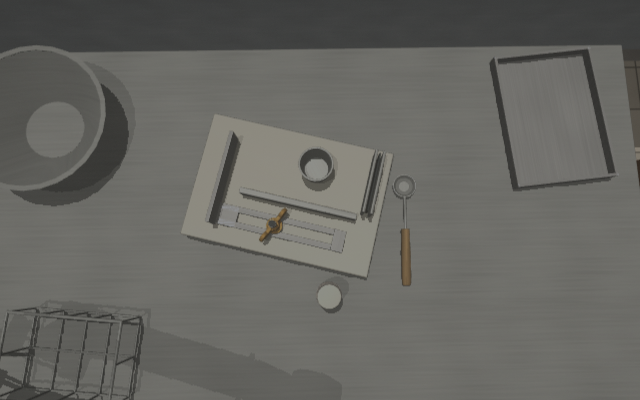

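View pics/scene0.png

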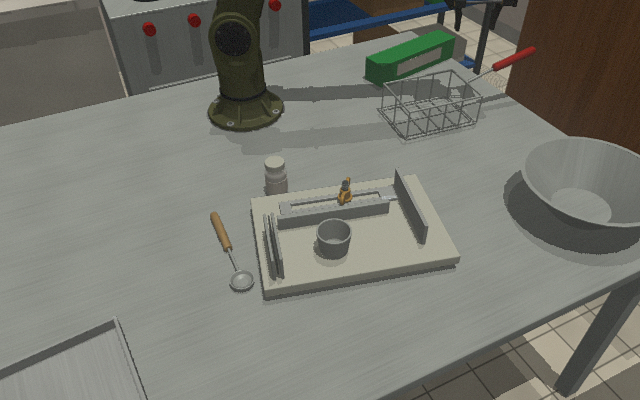

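```bash
python3 - <<'E'
import cv2
t=cv2.imread("pics/top0.png")[105:285,175:425]; cv2.imwrite("pics/t1.png",cv2.resize(t,None,fx=3.2,fy=3.2,interpolation=cv2.INTER_CUBIC))
t=cv2.imread("pics/scene0.png")[150:305,240:470]; cv2.imwrite("pics/s1.png",cv2.resize(t,None,fx=3.4,fy=3.4,interpolation=cv2.INTER_CUBIC))
E
```

```text
(no output)
```

View pics/t1.png

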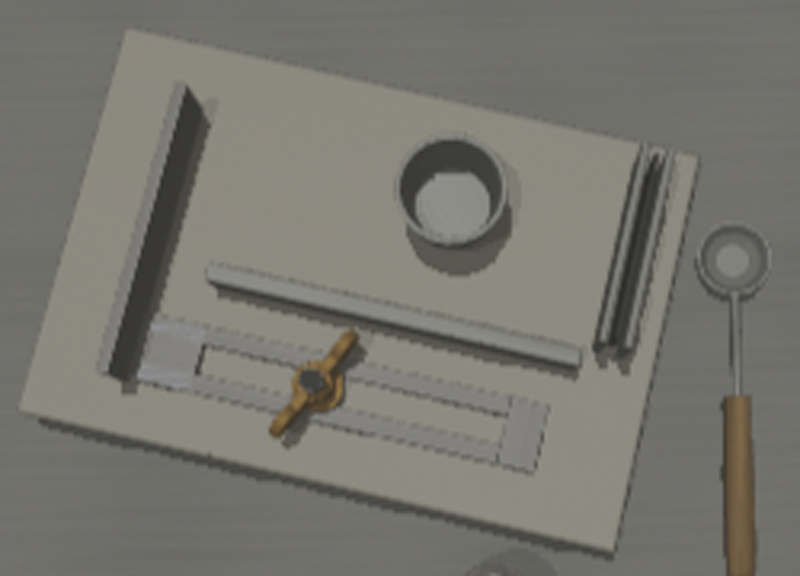

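View pics/s1.png

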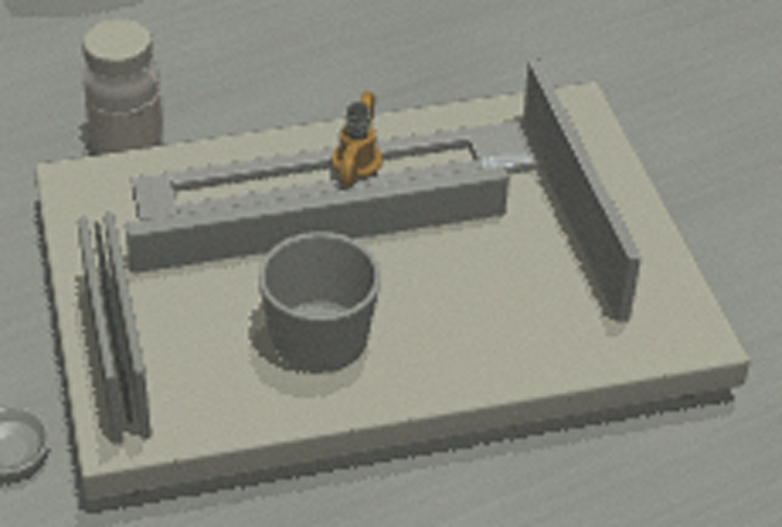

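```bash
cat > h.py <<'E'
import numpy as np,cv2
from scipy.optimize import least_squares
from workcell import manip
def proj(n,P,c=None):
    c=c or manip.camera_info(n); return cv2.projectPoints(np.array(P,float).reshape(-1,1,3),c["rvec"],c["tvec"],c["K"],None)[0][:,0]
def onplane(n,uv,z,c=None):
    c=c or manip.camera_info(n);R=cv2.Rodrigues(c["rvec"])[0];C=-R.T@c["tvec"].ravel()
    d=R.T@np.linalg.inv(c["K"])@[uv[0],uv[1],1];return C+d*(z-C[2])/d[2]
def W(p,P):  # cutter -> world, p=x,y,yaw
    P=np.atleast_2d(np.array(P,float));a=p[2];R=np.array([[np.cos(a),-np.sin(a),0],[np.sin(a),np.cos(a),0],[0,0,1]]);return P@R.T+[p[0],p[1],0]
E
cat > fit.py <<'E'
from h import *
B=[[210,190,40],[210,-210,40],[-60,-210,40],[-60,190,40],[0,0,98]]
top=np.array([[128,30],[697,156],[613,547],[22,410],[313,381]])/3.2+[175,105]
sc=np.array([[747,362],[82,478],[38,165],[598,83],[357,105]])/3.4+[240,150]
pt=np.array([[180,85],[103,372]])/3.2+[175,105]; ps=np.array([[634,262],[530,64]])/3.4+[240,150]
def f(v):
    p=v[:3]; dz=[0,0,v[4]]; pl=[[165,139-v[3],95],[-25,139-v[3],95]]
    return np.concatenate([(proj("top",W(p,B)+dz)-top).ravel(),(proj("scene",W(p,B)+dz)-sc).ravel(),(proj("top",W(p,pl)+dz)-pt).ravel(),(proj("scene",W(p,pl)+dz)-ps).ravel()])
r=least_squares(f,[500,0,0,10,0],loss="soft_l1");print(r.x.round(3));print(r.fun.reshape(-1,2).round(1).tolist())
p=r.x[:3]
a=[onplane("top",np.array(u)/3.2+[175,105],78) for u in((348,340),(279,430))]
d=a[0]-a[1];print("wing len",np.hypot(*d[:2]),"ang cutter deg",np.degrees(np.arctan2(d[1],d[0])-p[2]),a)
E
python3 fit.py
```

```text
[ 5.31377e+02  5.47270e+01 -2.44000e-01  1.28450e+01 -3.07500e+00]
[[-1.3, -1.0], [0.3, -0.2], [0.1, 1.6], [-2.2, 0.7], [-1.3, -0.5], [0.8, 0.3], [-1.0, 0.4], [-1.9, 0.2], [-0.8, -0.1], [-0.4, 1.9], [0.2, -0.2], [-0.5, 0.4], [-0.5, -0.1], [0.3, 0.1]]
wing len 70.58771897197636 ang cutter deg -23.687358679808614 [array([557.57940813,  32.22741617,  78.        ]), array([501.71241027,  75.37257371,  78.        ])]
```

```bash
cat >> h.py <<'E'
from scipy.spatial.transform import Rotation as Ro
P0=[531.4,54.7,-0.244]
def go(tx,ty,z,p=P0):  # shift cm / turn in tool axes to a cutter-frame pose, tool x=-cutter x, tool y=cutter y
    s=manip.observe();q=s["orientation"];R=Ro.from_quat([q[1],q[2],q[3],q[0]])
    a=p[2];cx=np.array([np.cos(a),np.sin(a),0]);cy=np.array([-np.sin(a),np.cos(a),0])
    Rd=Ro.from_matrix(np.column_stack([-cx,cy,[0,0,-1]]))
    t=W(p,[[tx,ty,z]])[0]
    return (R.inv().apply(t-s["position"])/10).round(2).tolist(),(R.inv()*Rd).as_rotvec().round(3).tolist()
def where(p=P0):
    s=manip.observe();d=s["position"]-[p[0],p[1],0];a=p[2]
    F=s["wrist_force"];r=lambda v:np.round([v[0]*np.cos(a)+v[1]*np.sin(a),-v[0]*np.sin(a)+v[1]*np.cos(a),v[2]],1).tolist()
    return s["time"],r(d),r(F)
E
python3 - <<'E'
from h import *
print(go(0,175,200)); print(where())
for u in((40,130),(70,350),(330,297)): print(u,onplane("top",u,60))
E
```

```text
([-44.74, -22.6, 2.2], [-0.002, -0.0, -0.141])
(0.1, [-411.3, 461.6, 221.6], [0.2, 0.4, -0.1])
(40, 130) [741.8097502  548.44636594  60.        ]
(70, 350) [293.07913427 452.88621212  60.        ]
(330, 297) [385.75517121 -58.0305947   60.        ]
```

```bash
python3 -m creep '[[[-6,-3,0],[0,0,-0.14]],[[-12,-6,0],[0,0,-0.14]],[[-18,-9,0],[0,0,-0.14]],[[-24,-12,0],[0,0,-0.14]],[[-29,-14.5,0],[0,0,-0.14]]]' 1; python3 -c "
from h import *
print(go(0,175,200),where())"
```

```text
time: 0.72
position: [451.6, 366.2, 222.3]
orientation: [-0.0, 0.122, 0.993, -0.0]
wrist_force: [0.9, 0.9, 1.0]
width: 45.3
grip_force: 0.0
([-15.28, -10.79, 2.23], [-0.0, -0.0, -0.001]) (0.725, [-152.7, 283.0, 222.3], [0.7, 1.1, 1.0])
```

```bash
python3 -m creep '[[[-5,-3.5,0],[0,0,0]],[[-10,-7,0.5],[0,0,0]],[[-15.3,-10.5,2.2],[0,0,0]],[[-15.3,-10.8,7],[0,0,0]],[[-15.3,-10.8,7],[0,0,0]]]' 1; python3 -c "
from h import *
print(go(0,165,66),where())
s=manip.observe();print(s['width'])
cv2.imwrite('pics/w1.png',manip.capture('wrist'))
cv2.imwrite('pics/t2.png',manip.capture('top')[105:285,175:425].repeat(3,0).repeat(3,1))
print(proj('wrist',W(P0,[[0,0,98],[-25,130,95],[165,130,95],[-60,190,40],[-60,-210,40],[48,85,75]])).round().tolist())"
```

```text
time: 1.35
position: [570.1, 224.0, 148.2]
orientation: [-0.004, 0.123, 0.992, -0.002]
wrist_force: [-0.2, -0.0, 0.4]
width: 1.7
grip_force: 0.0
([-0.4, -0.81, 8.22], [-0.006, -0.007, -0.003]) (1.35, [-3.3, 173.6, 148.2], [-0.2, -0.1, 0.4])
1.7353346472231388
[[77.0, 212.0], [256.0, 178.0], [267.0, 394.0], [337.0, 125.0], [-131.0, 124.0], [211.0, 259.0]]
```

View pics/w1.png

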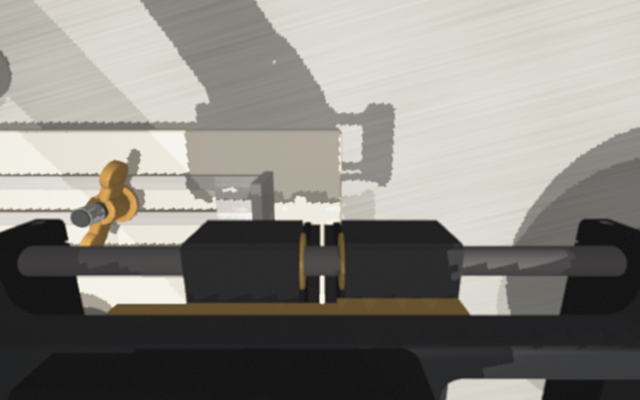

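```bash
python3 -m creep '[[[-0.4,-0.6,3],[0,-0.007,0]],[[-0.4,-0.6,8],[0,-0.007,0]],[[-0.4,-0.6,8.2],[0,-0.007,0]],[[-0.4,-0.6,8.2],[0,-0.007,0]]]' 1; python3 -c "
from h import *
print(go(0,108,66),where())"
```

```text
time: 1.95
position: [576.5, 221.1, 73.2]
orientation: [0.005, 0.121, 0.993, 0.001]
wrist_force: [1.4, -1.4, 0.5]
width: 0.7
grip_force: 0.0
([0.37, -6.44, 0.71], [0.002, 0.01, 0.001]) (1.95, [3.6, 172.4, 73.2], [1.7, -1.0, 0.5])
```

```bash
python3 -m creep '[[[0,-1,0.2],[0,0,0]],[[0,-2,0.3],[0,0,0]],[[0,-3,0.3],[0,0,0]],[[0,-4,0.3],[0,0,0]],[[0,-4,0.3],[0,0,0]]]' 1; python3 -c "
from h import *
print(go(0,108,66),where())"
```

```text
time: 2.58
position: [565.8, 179.6, 68.1]
orientation: [0.004, 0.123, 0.992, -0.0]
wrist_force: [0.8, -0.8, -0.3]
width: 0.2
grip_force: 0.1
([0.32, -2.15, 0.21], [0.0, 0.008, -0.002]) (2.575, [3.2, 129.5, 68.1], [1.0, -0.6, -0.3])
```

```bash
python3 -m creep '[[[0,-0.6,0],[0,0,0]],[[0,-1.2,0],[0,0,0]]]' 1; python3 -m creep '[[[0,-0.3,0],[0,0,0]],[[0,-0.6,0],[0,0,0]]]' 1; python3 -c "
from h import *
print(go(0,108,66),where())
cv2.imwrite('pics/t3.png',cv2.resize(manip.capture('top')[105:285,175:425],None,fx=3.2,fy=3.2,interpolation=2))"
```

```text
time: 2.82
position: [563.2, 169.5, 67.9]
orientation: [0.004, 0.122, 0.993, 0.0]
wrist_force: [2.1, 2.6, 1.0]
width: 0.5
grip_force: 2.0
time: 3.08
position: [561.6, 163.1, 67.9]
orientation: [0.004, 0.122, 0.993, -0.0]
wrist_force: [2.1, 1.9, 2.9]
width: 0.6
grip_force: 1.9
([0.31, -0.45, 0.18], [0.001, 0.008, -0.001]) (3.075, [3.1, 112.5, 67.9], [1.6, 2.4, 2.9])
```

View pics/t3.png

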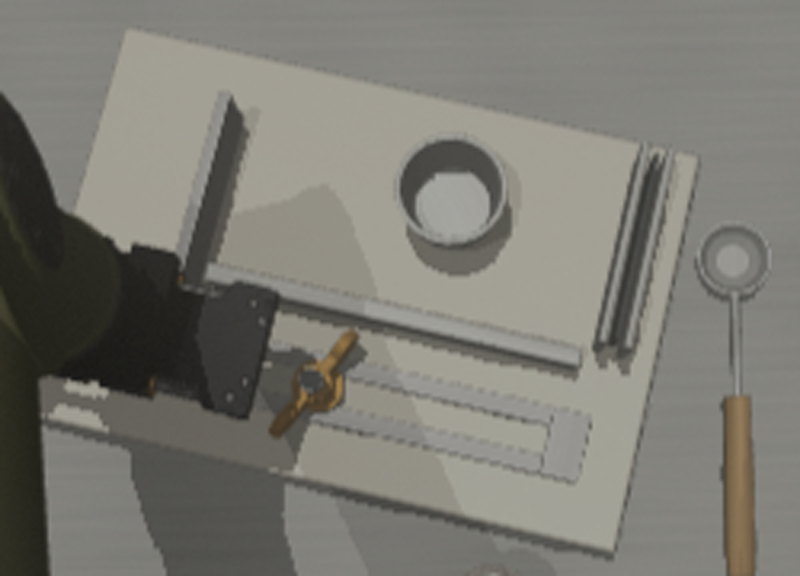

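```bash
python3 -m creep '[[[0,-0.2,0],[0,0,0]],[[0,-0.4,0],[0,0,0]],[[0,-0.4,0],[0,0,0]]]' 1;  python3 -m creep '[[[0,-0.2,0],[0,0,0]],[[0,-0.4,0],[0,0,0]],[[0,-0.4,0],[0,0,0]]]' 1; python3 -c "
from h import *
print(where())"
```

```text
time: 3.5
position: [560.4, 158.9, 67.6]
orientation: [0.004, 0.122, 0.992, -0.001]
wrist_force: [1.9, 2.3, 2.8]
width: 0.4
grip_force: 1.5
time: 3.88
position: [559.3, 154.9, 67.5]
orientation: [0.003, 0.122, 0.992, -0.001]
wrist_force: [1.7, 2.8, 2.0]
width: 0.5
grip_force: 1.4
(3.875, [2.8, 104.0, 67.5], [1.0, 3.2, 2.0])
```

```bash
python3 -m creep '[[[0,-0.2,0],[0,0,0]],[[0,-0.4,0],[0,0,0]],[[0,-0.4,0],[0,0,0]]]' 1;  python3 -m creep '[[[0,-0.2,0],[0,0,0]],[[0,-0.2,0],[0,0,0]]]' 1; python3 -c "
from h import *
print(where())"
```

```text
time: 4.25
position: [559.2, 154.7, 67.7]
orientation: [0.005, 0.121, 0.993, 0.002]
wrist_force: [5.5, 8.5, -1.6]
width: 0.8
grip_force: 4.4
time: 4.5
position: [559.2, 154.7, 67.8]
orientation: [0.005, 0.121, 0.993, 0.003]
wrist_force: [7.0, 12.0, -3.4]
width: 0.6
grip_force: 5.9
(4.5, [2.8, 103.7, 67.8], [3.9, 13.4, -3.4])
```

```bash
python3 -m creep '[[[0,2,0],[0,0,0]],[[0,2,-5],[0,0,0]],[[0,2,-6.5],[0,0,0]],[[2,-3,-6.5],[0,0,0]],[[4,-8,-6.5],[0,0,0]]]' 1; python3 -m creep '[[[1.5,-3,0],[0,0,0]],[[1.5,-3,0],[0,0,0]],[[1.5,-3,0],[0,0,0]]]' 1;python3 -c "
from h import *
print(where(),go(-38,-18,100))
cv2.imwrite('pics/w2.png',manip.capture('wrist'))
cv2.imwrite('pics/t4.png',cv2.resize(manip.capture('top')[105:285,175:425],None,fx=3.2,fy=3.2,interpolation=2))"
```

```text
time: 5.12
position: [497.4, 80.0, 131.2]
orientation: [0.002, 0.122, 0.993, -0.002]
wrist_force: [0.2, -1.8, 0.3]
width: 0.5
grip_force: 0.0
time: 5.5
position: [477.3, 56.6, 131.8]
orientation: [0.003, 0.122, 0.993, -0.001]
wrist_force: [-1.5, -0.1, 0.8]
width: 0.5
grip_force: 0.0
(5.5, [-53.0, -11.2, 131.8], [-1.4, -0.5, 0.8]) ([-1.48, -0.68, 3.19], [-0.0, 0.006, -0.001])
```

View pics/w2.png

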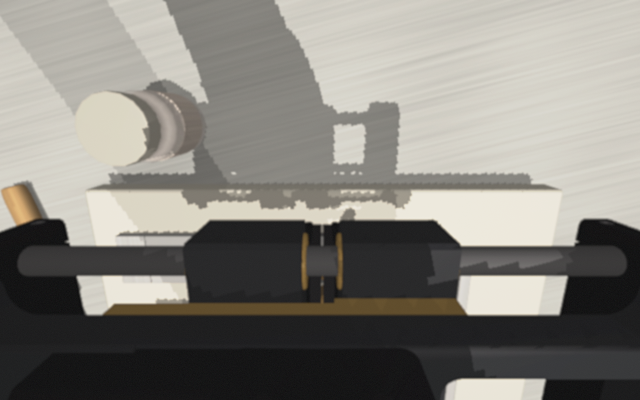

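```bash
python3 -m creep '[[[-1,-0.7,0],[0,0.006,0]],[[-1.5,-0.7,3],[0,0.006,0]],[[-1.5,-0.7,6.6],[0,0.006,0]],[[-1.5,-0.7,6.7],[0,0.006,0]],[[-1.5,-0.7,6.7],[0,0.006,0]]]' 1; python3 -c "
from h import *
print(where(),go(-38,-18,64))"
```

```text
time: 6.22
position: [491.8, 45.6, 66.1]
orientation: [0.001, 0.122, 0.993, -0.0]
wrist_force: [0.3, -0.2, 0.4]
width: 0.8
grip_force: 0.0
(6.225, [-36.2, -18.4, 66.1], [0.4, -0.1, 0.4]) ([0.18, 0.04, 0.21], [0.0, 0.002, -0.001])
```

View pics/t4.png

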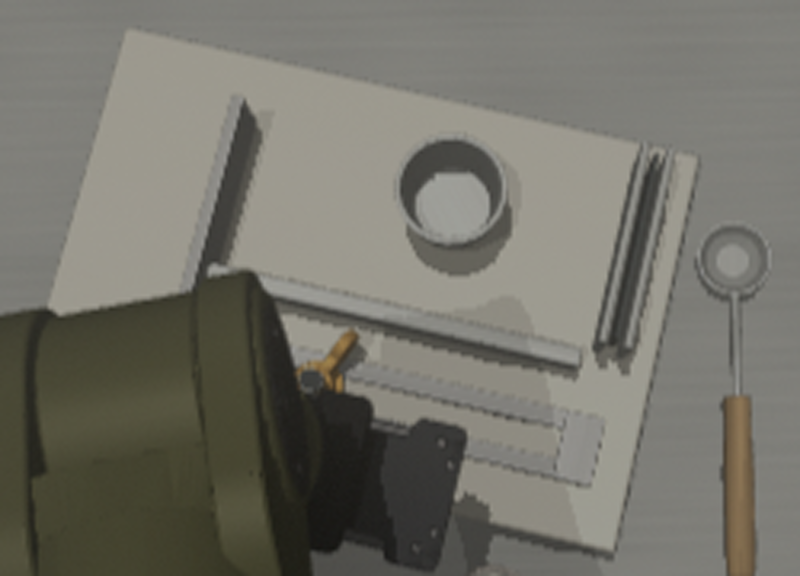

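```bash
python3 -m creep '[[[0,1,0.1],[0,0,0]],[[-0.2,1.8,0.2],[0,0,0]],[[-0.4,2.8,0.2],[0,0,0]],[[-0.9,3.8,0.2],[0,0,0]],[[-1.7,4.6,0.2],[0,0,0]]]' 1; python3 -c "
from h import *
print(where())"; python3 -m creep '[[[-1,0.4,0],[0,0,0]],[[-1.9,0.6,0],[0,0,0]],[[-2.3,0.5,0],[0,0,0]],[[-2.3,0.5,0],[0,0,0]]]' 1; python3 -c "
from h import *
print(where())"
```

```text
time: 6.85
position: [518.5, 87.2, 63.1]
orientation: [0.0, 0.122, 0.993, 0.0]
wrist_force: [-0.9, -0.6, 0.9]
width: 0.7
grip_force: 0.7
(6.85, [-20.3, 28.4, 63.1], [-0.8, -0.8, 0.9])
time: 7.35
position: [542.9, 85.4, 63.5]
orientation: [0.001, 0.122, 0.992, 0.0]
wrist_force: [-0.4, 0.7, -0.1]
width: 0.3
grip_force: 0.1
(7.35, [3.7, 32.5, 63.5], [-0.5, 0.6, -0.1])
```

```bash
python3 -m creep '[[[0.6,0,0],[0,0,0]],[[0.6,0,-5.5],[0,0,0]],[[0,-2,-5.5],[0,0,0]],[[-0.8,-7.5,-5.5],[0,0,0]],[[-0.8,-7.5,-5.5],[0,0,0]]]' 1; python3 -c "
from h import *
print(where(), go(12,-42,64))
cv2.imwrite('pics/t5.png',cv2.resize(manip.capture('top')[105:285,175:425],None,fx=3.2,fy=3.2,interpolation=2))
cv2.imwrite('pics/s5.png',cv2.resize(manip.capture('scene')[150:305,240:470],None,fx=3.4,fy=3.4,interpolation=2))"
```

```text
time: 7.98
position: [531.1, 5.4, 119.0]
orientation: [0.001, 0.126, 0.992, -0.001]
wrist_force: [0.2, 0.3, -0.3]
width: 0.8
grip_force: 0.0
(7.975, [11.6, -47.9, 119.0], [0.1, 0.4, -0.3]) ([-0.02, 0.6, 5.5], [-0.001, 0.003, -0.008])
```

View pics/s5.png

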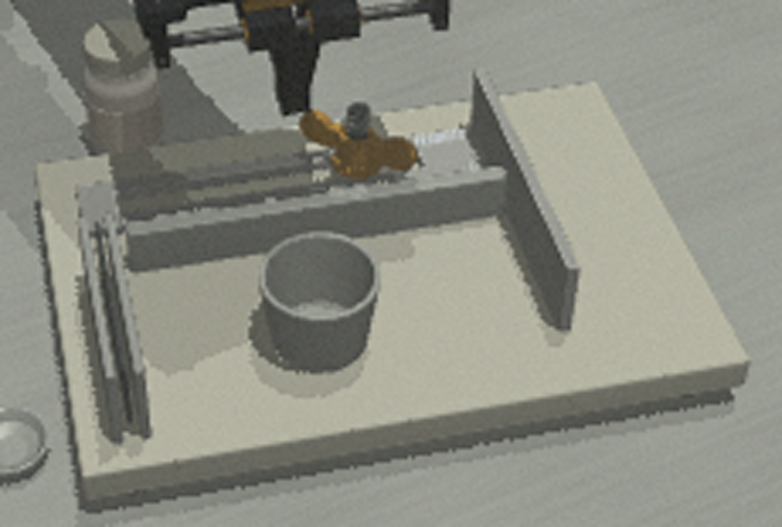

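```bash
python3 -m creep '[[[0,0,2],[0,0,0]],[[0,0,5.5],[0,0,0]],[[0,0,5.6],[0,0,0]],[[0,0,5.6],[0,0,0]]]' 1; python3 -c "
from h import *
a=[onplane('scene',np.array(u)/3.4+[240,150],76) for u in((318,128),(406,153))]
d=a[0]-a[1];print(np.hypot(*d[:2]),np.degrees(np.arctan2(d[1],d[0])-P0[2])%360)
print(where())"
```

```text
time: 8.57
position: [532.1, 11.7, 63.2]
orientation: [0.001, 0.121, 0.993, 0.0]
wrist_force: [0.7, -0.1, 0.8]
width: 0.8
grip_force: 0.0
61.74822249737596 233.6472122922563
(8.575, [11.0, -41.6, 63.2], [0.7, 0.1, 0.8])
```

```bash
python3 -m creep '[[[0.9,0.6,0],[0,0,0]],[[1.7,0.9,0],[0,0,0]],[[2.8,1.3,0],[0,0,0]],[[3.7,2.0,0],[0,0,0]],[[4.2,3.0,0],[0,0,0]]]' 1; python3 -c "
from h import *
print(where())"; python3 -m creep '[[[0.2,1.1,0],[0,0,0]],[[0,2.3,0],[0,0,0]],[[-0.6,3.3,0],[0,0,0]],[[-1.4,4,0],[0,0,0]],[[-2.5,4.4,0],[0,0,0]]]' 1; python3 -m creep '[[[-1,0,0],[0,0,0]],[[-1,0,0],[0,0,0]]]' 1; python3 -c "
from h import *
print(where())"
```

```text
time: 9.2
position: [497.2, 50.4, 62.3]
orientation: [0.0, 0.122, 0.993, -0.0]
wrist_force: [1.2, -4.3, -0.4]
width: 0.3
grip_force: 2.0
(9.2, [-32.2, -12.4, 62.3], [2.1, -3.8, -0.4])
time: 9.82
position: [532.7, 87.5, 61.8]
orientation: [-0.001, 0.122, 0.993, -0.0]
wrist_force: [-3.1, -0.2, -0.2]
width: 0.3
grip_force: 1.4
time: 10.07
position: [544.4, 84.0, 62.6]
orientation: [0.002, 0.123, 0.992, 0.0]
wrist_force: [0.1, -0.2, -0.1]
width: 0.4
grip_force: 0.1
(10.075, [5.5, 31.6, 62.6], [0.1, -0.2, -0.1])
```

Third stroke: back off, over, and down again.

```bash
python3 -m creep '[[[0.6,0,0],[0,0,0]],[[0.6,0,-5.6],[0,0,0]],[[0,-2,-5.6],[0,0,0]],[[-0.8,-7.4,-5.6],[0,0,0]],[[-0.8,-7.4,-5.6],[0,0,0]]]' 1 >/dev/null; python3 -c "
from h import *
print(where())
cv2.imwrite('pics/s6.png',cv2.resize(manip.capture('scene')[150:305,240:470],None,fx=3.4,fy=3.4,interpolation=2))"
```

```text
(10.7, [12.6, -47.9, 119.0], [0.2, -0.2, -0.3])
```

View pics/s6.png

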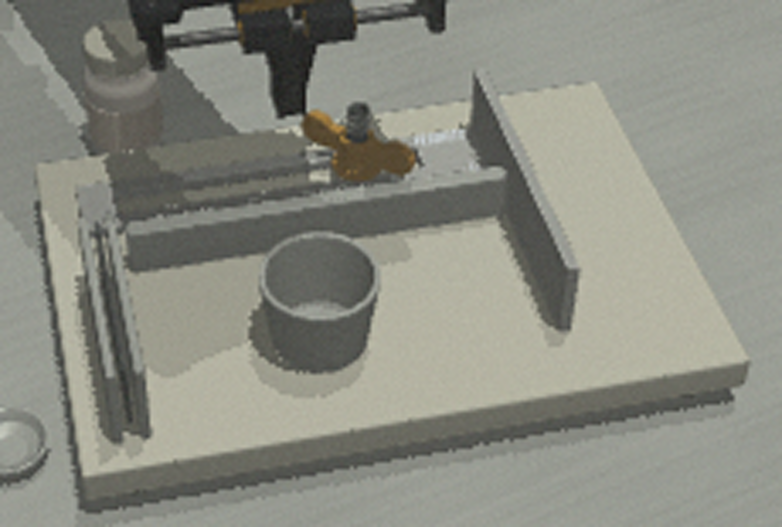

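```bash
python3 -m creep '[[[0,0,2],[0,0,0]],[[0,0,5.6],[0,0,0]],[[0,0,5.7],[0,0,0]],[[0,0,5.7],[0,0,0]]]' 1 >/dev/null; python3 -c "
from h import *
print(where())"
```

```text
(11.25, [12.1, -41.7, 62.2], [0.2, -0.6, 0.1])
```

```bash
python3 -m creep '[[[1,0.6,0],[0,0,0]],[[1.8,0.9,0],[0,0,0]],[[2.9,1.3,0],[0,0,0]],[[3.8,2.0,0],[0,0,0]],[[4.3,3.0,0],[0,0,0]]]' 1 >/dev/null; python3 -m creep '[[[0.2,0.6,0],[0,0,0]],[[0.2,1.1,0],[0,0,0]],[[0.2,1.1,0],[0,0,0]]]' 1; python3 -m creep '[[[0,0.4,0],[0,0,0]],[[-0.1,0.8,0],[0,0,0]],[[-0.1,0.8,0],[0,0,0]]]' 1;python3 -c "
from h import *
print(where())"; python3 -m creep '[[[-0.15,0.4,0],[0,0,0]],[[-0.15,0.4,0],[0,0,0]]]' 1;python3 -c "
from h import *
print(where())"
```

```text
time: 12.25
position: [498.7, 61.9, 61.1]
orientation: [0.0, 0.122, 0.993, 0.0]
wrist_force: [-0.1, 0.3, -0.4]
width: 0.5
grip_force: 0.1
time: 12.62
position: [501.7, 69.4, 61.2]
orientation: [0.0, 0.122, 0.993, 0.0]
wrist_force: [-0.7, 0.0, -1.3]
width: 0.5
grip_force: 0.3
(12.625, [-32.3, 7.1, 61.2], [-0.7, -0.1, -1.3])
time: 12.88
position: [502.4, 70.1, 60.9]
orientation: [-0.002, 0.123, 0.992, -0.002]
wrist_force: [-5.5, -6.8, 3.3]
width: 0.3
grip_force: 3.7
(12.875, [-31.9, 7.9, 60.9], [-3.7, -7.9, 3.3])
```

```bash
python3 -m creep '[[[-0.2,0.3,0],[0,0,0]],[[-0.2,0.3,0],[0,0,0]],[[-0.2,0.3,0],[0,0,0]]]' 1;python3 -c "
from h import *
print(where())"; python3 -m creep '[[[0.6,-1.5,0],[0,0,0]],[[1.5,-2.5,0],[0,0,0]],[[1.5,-2.5,-5],[0,0,0]],[[6,-2.5,-10],[0,0,0]],[[12,-2.5,-12],[0,0,0]]]' 1; python3 -m creep '[[[6,0,-2],[0,0,0]],[[12,4,-4],[0,0,0]],[[12,4,-4],[0,0,0]]]' 1; python3 -c "
from h import *
print(where())
cv2.imwrite('pics/end.png',np.vstack([cv2.resize(manip.capture(n)[y:y+88,x:x+235],None,fx=3.4,fy=3.4,interpolation=2) for n,x,y in(('top',175,170),('scene',240,160))]))"
```

```text
time: 13.25
position: [502.7, 70.4, 60.7]
orientation: [-0.004, 0.123, 0.992, -0.003]
wrist_force: [-11.3, -10.2, 9.2]
width: 0.4
grip_force: 7.5
(13.25, [-31.7, 8.3, 60.7], [-8.5, -12.7, 9.2])
time: 13.88
position: [389.5, 79.2, 182.3]
orientation: [0.003, 0.123, 0.992, 0.001]
wrist_force: [-0.0, 1.5, 0.7]
width: 0.4
grip_force: 0.0
time: 14.25
position: [314.5, 140.0, 198.1]
orientation: [-0.014, 0.12, 0.993, -0.01]
wrist_force: [0.8, -1.7, 0.7]
width: 0.7
grip_force: 0.0
(14.25, [-231.0, 30.4, 198.1], [1.2, -1.5, 0.7])
```

View pics/end.png

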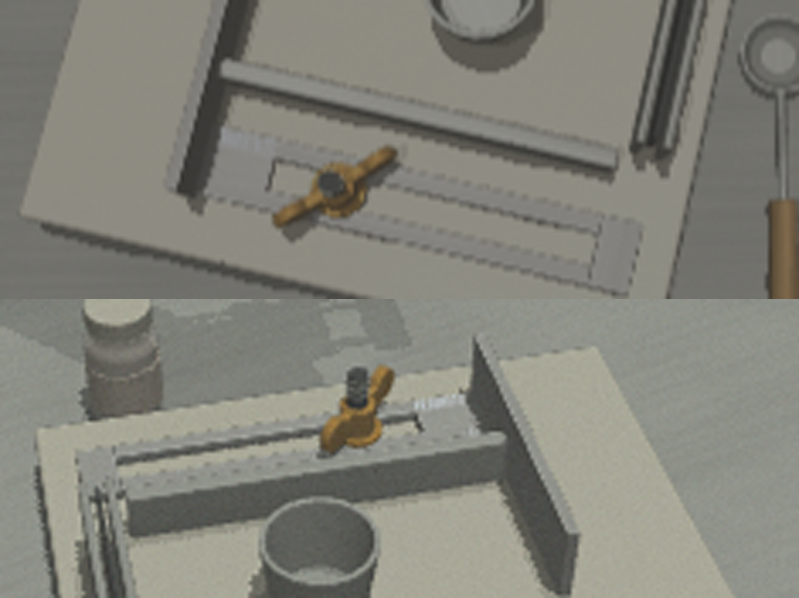

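```bash
python3 -c "
from workcell import manip
print(manip.hand_in())"
```

```text
the job is handed in; nothing more can be done
None
```

The length stop is fully home against the fence end and the wing nut is screwed down to its hard stop, done with three fingertip strokes and no gripping; the shaker, cup and spoon were left untouched, and the job was handed in at about 14 s of the 64 s allowed.

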